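# Crack the sealed lid of the dry-storage pot and hold it ajar

## Robot

A 6-joint arm with a two-finger parallel gripper is mounted at the origin on the work surface; the furniture and walls round the work are solid. World frame = base frame: x ahead of the robot, y to its left, z up, the work surface at z = 0. Lengths are in m, angles in rad, forces in N, time in s.
With the tool pointing down it reaches from about 0.375 to 0.975 m from the base axis. Payload 3.8 kg.
Tool frame: the origin (TCP) lies on the mounting face of the last link; the fingertips stand 166 mm ahead of it and the grasp point (between the pads) lies 147 mm ahead of it; z points along the fingers, y is the line along which they close (so a half turn about z gives the same grasp; the last joint's range is limited). The gripper opens to 88 mm and grips with 3 to 60 N. Pads are 18 mm wide; open, the fingers measure 123 mm over their backs; the gripper's body (75 mm by 187 mm) begins 45 mm behind the grasp point.
Start: joints at [-1.341, 0.264, 1.604, -0, 1.274, -0.037], TCP at [0.178, -0.651, 0.405] pointing down, gripper open.
Joint ranges: [-2.63, 2.63], [-0.94, 2.18], [0.31, 2.57], [-1.31, 4.45], [0, 2.66], [-2.55, 2.55]. Speed limits (rad/s): [2.57, 2.57, 3.14, 3.14, 3.14, 3.14].

## Interface

Orientations are given as a unit quaternion [w, x, y, z].
In Python, from workcell import r, optics, spotter gives the robot as it stands. The module is installed in compiled form; this text tells all that it offers.
- The arm moves only by the tool drive_tool, never from a script. Its argument "moves" is one flat list of numbers, 7 for each row, row after row: the turn, a rotation vector about the world's x, y, z in degrees, then the shift along the world's x, y, z in m, then the finger opening in m, from 0 to 0.0881. A call has 1 to 8 rows; each row shifts and turns the commanded pose from where the row before left it; what a row does not reach is not made up. A row lasts 1/10 s, in which the tool goes at most 50 mm and 8.59 degrees, less where a joint would pass 70% of its speed; a pose out of reach is approached as far as the arm can. A call is refused whole if a number of a shift passes 0.05 or a number of a turn 8.59, either way. A call with a gripper value outside its range is refused whole. The fingers move at their own pace and stop on an object; the grip force is fixed at half the most. Time passes only in rows, so rows that do not move let the fingers close. It gives the time, the measured TCP pose, the force, the opening and the grip force at its end, in the units of the state.
- r.read_state(): the state, without advancing time (a new reading comes with each control period).
- optics.capture(name): name is "scene" or "side" or "wrist"; returns the picture (400x640x3 uint8, blue, green, red); there is no depth.
- optics.camera_model(name): a dict with "mtx" (3x3 intrinsics, pixels), "R" (3x3) and "t" (3): a world point X has camera coordinates R X + t; the wrist camera has in their place "T_tool_cam" (4x4, takes a point from camera to tool coordinates, whose origin is the TCP and whose axes are the flange's). Camera axes: x right, y down, z forward; pixel columns grow to the right and rows downward; lengths in m; the calibration is good to about 2 mm. A picture is of the moment at which its call begins: read the wrist's pose just before it. camera_model takes no time and is no camera call.
- r.finish_job(): hands the job in; it is judged then, once.
Trained networks look in the newest picture that a camera, given by its name, has taken for a name from the list of things; names that differ only in an ending like _2 or _b are one class to them, and where a whole thing is asked for, a point or a joint stands for the part that bears it (a point fixed in the world has none). Each returns a list of dicts, best first, with "p" (0 to 1); they miss things now and then, are a little off and sometimes report something else, mostly with a low value. They report only what shows in the picture. A call takes as long as a camera call.
- spotter.search_frame(camera, label): "rect" ([centre column, centre row, width, height] in pixels, round what is visible of it).
The state is a dict: "clock": time; "joints": joint angles; "joint_velocities": joint speeds; "joint_efforts": joint torques, N m; "position": TCP position; "ee_rot": TCP orientation; "contact_force": force on the tool from outside, world axes, zero at the start; "wrist_torque": the same for the moment, N m; "finger_gap": opening from 0.0 (shut) to 1.0 (fully open); "gripper_force": force on a finger pad.
Only numpy, scipy, OpenCV 4.12 (cv2) and the standard library are available. Lean on these libraries where they do the work, as an engineer would, in place of code of your own. Each camera call takes 0.05 s, during which the arm holds its last target. There are 200 camera calls.

## Task

The lid of the round dry-storage pot is stuck on its rubber seal. Take the lid's bar handle in the gripper with a gentle grip (squeeze it with no more than 40 N per finger), pull until the seal lets go without letting the lid fly up (never more than 5 cm open), and then keep the lid about 2 cm open at its front edge, so that the pot can breathe; finish while still holding it there, and leave the bolt tin, the vee block and the loose nut where they are.

Things in the scene. Friction and masses are not known exactly. Their poses are not given: they have to be found in the camera images.
- pot: round aluminium pot, 140 mm across, 82 mm high, on a 172 mm base flange bolted to the bench (cannot move). Origin: centre of its underside, z up; +x points to the lid's hinge at the back, -x to the front, where the handle is. The hinge axis runs along the pot's y at x = +82 mm, z = 85 mm.
- lid: round steel lid with its handle, 148 mm across, 0.43 kg. Origin: on the hinge axis at the back of the pot (pot frame x = +82 mm, z = 85 mm); y along the hinge axis; when shut, -x points to the front and z up. The lid's upper face is 9 mm above the origin.
- lid_angle (a joint): opening angle, rad, of the lid: 0 shut, grows as the front edge (156 mm from the hinge axis) rises; 0.13 is 20 mm open. The seal yields at a pull of about 12 to 20 N at the handle (20 to 30 N of grip holds that), lets go within the first 8 mm at the front edge; then only the lid's weight, 3 N at the handle, is left. Let go, the lid drops onto the seal, under 8 mm open.
- handle (a point): round dark steel bar, 14 mm thick, 50 mm long, level, along its own y, parallel to the hinge. Origin: middle of the bar, 49 mm above and 122 mm in front of the hinge axis when shut; it turns with the lid about the hinge. Two 10 mm posts at y = -17 and +17 mm carry it; the lid's top is 40 mm below the middle of the bar, so fingers fit round it from front and back.
- bolt_tin: loose tin cup of bolts, 72 mm across, 70 mm high, beside the pot; origin: centre of its underside. Leave it alone.
- vee_block: loose ground steel vee block, 50x60x36 mm, on the pot's other side; origin: centre of its underside. Leave it alone.
- nut_2: loose bright hexagon nut, 24x28x12 mm, in front of the pot; origin: centre of its underside. Leave it alone.

How it is judged:
On the way, in this order (a step that is already met when the one before it is completed fails the run):
1. the handle is in the gripper while the lid is still shut (contact force between lid and the fingers above 1 N and value of joint lid_angle below 0.03 rad), for 0.1 s.
2. the seal has let go and the lid is held 10 to 30 mm open by its handle (value of joint lid_angle between 0.065 and 0.195 rad and contact force between lid and the fingers above 1 N), for 0.5 s.
At the end, for the whole second after the job is handed in: the gripper still holds the lid by its handle, still, with its front edge 10 to 30 mm open (lid_angle 0.065 to 0.195 rad) (all of step 2 and velocity of joint lid_angle between -0.05 and 0.05 rad/s); the arm keeps its last pose, push and grip.
It fails at once if the lid flies more than 5 cm open at the front edge (value of joint lid_angle above 0.33 rad).
It fails at once if the lid or its handle is squeezed or pressed too hard (more than about 40 N on each finger, both added) (contact force between lid and the fingers above 88 N).
It fails at once if a bystander is moved more than 20 mm (distance of any of bolt_tin, vee_block, nut_2 from where it was at the start of the episode above 0.02 m).
It also fails if it takes over 35 s, if anything falls off the work surface, if the arm or the gripper's body presses on something with over 40 N, if the wrist force passes 120 N, or if a joint passes its speed limit or range.

## Working session

There is one attempt and no reset: what is moved stays moved. The work goes in short steps, Python scripts to look and compute and a tool call to move; the robot and the scene stay as the last step left them, time stands still between calls to the robot, and variables do not carry over. Pictures are saved under pics/ and viewed, at most 10 in all, crops included, and the job is handed in when it is done.

Besides the shell and the picture viewer there is one more tool, called after ">>>" as name(argument=value, ...) on one line, values as JSON. drive_tool: Moves the arm, as the interface text tells. Its arguments: {"type":"object","properties":{"moves":{"type":"array","items":{"type":"number"}}},"required":["moves"]}

```bash
mkdir -p pics
python3 - <<'E'
from workcell import r,optics,spotter
import cv2,numpy as np
s=r.read_state();print(s)
ims=[]
for c in ("scene","side"):
    im=optics.capture(c);
    m=optics.camera_model(c);print(c,m)
    for l in ("pot","lid","handle","bolt_tin","vee_block","nut_2"):
        d=spotter.search_frame(c,l);print(c,l,[(np.round(x["rect"]),round(x["p"],2)) for x in d[:2]])
    cv2.imwrite(f"pics/{c}1.png",im)
E
```

```text
{'clock': 0.0, 'joints': array([-1.34089113e+00,  2.64751633e-01,  1.60530922e+00, -7.16229569e-05,
        1.27365404e+00, -3.68893815e-02]), 'joint_velocities': array([-1.09099748e-04,  1.61406103e-03,  5.29622925e-04, -7.89048217e-04,
        6.17200584e-04, -7.29054835e-05]), 'joint_efforts': array([-2.38804765e-03, -5.02117503e+01, -3.56877744e+01,  7.25491648e-02,
        2.93924077e-02, -1.83286356e-04]), 'position': array([ 0.1778795 , -0.65081479,  0.4034236 ]), 'ee_rot': array([-1.05287889e-03,  9.91113810e-01,  1.33012364e-01, -1.36318781e-04]), 'contact_force': array([ 0.23262129, -0.69877182, -0.6234822 ]), 'wrist_torque': array([-0.05541761,  0.01891187, -0.04042877]), 'gripper_force': 0.0, 'finger_gap': 0.9972361172995171}
scene {'mtx': array([[494.29289165,   0.        , 318.98645156],
       [  0.        , 494.29289165, 203.30698692],
       [  0.        ,   0.        ,   1.        ]]), 'R': array([[ 0.58898382, -0.80801315,  0.01458773],
       [-0.41997519, -0.32145413, -0.84869787],
       [ 0.69044833,  0.49374283, -0.52867676]]), 't': array([-0.32148234,  0.2855
[... 384 characters left out ...]
  0.        , 514.18154737, 207.01499416],
       [  0.        ,   0.        ,   1.        ]]), 'R': array([[-0.97632973, -0.21464197,  0.02662872],
       [-0.12273282,  0.44843017, -0.88535136],
       [ 0.17809244, -0.86766307, -0.46415932]]), 't': array([0.45196862, 0.17215402, 1.01826987])}
side pot [(array([325., 230.,  75.,  85.]), 0.57)]
side lid [(array([329., 213.,  72.,  43.]), 0.93), (array([326., 232.,  77.,  80.]), 0.23)]
side handle [(array([326., 214.,  78.,  42.]), 0.68)]
side bolt_tin [(array([352., 273.,  39.,  56.]), 0.72), (array([328., 215.,  74.,  44.]), 0.32)]
side vee_block [(array([364., 220.,   6.,  26.]), 0.53)]
side nut_2 [(array([378., 250.,  10.,  10.]), 0.46)]
```

View pics/scene1.png

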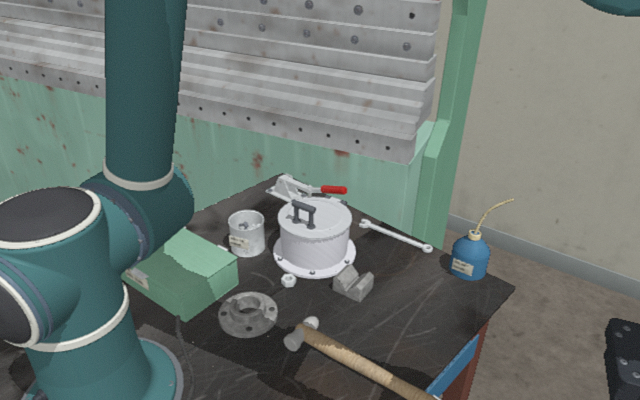

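View pics/side1.png

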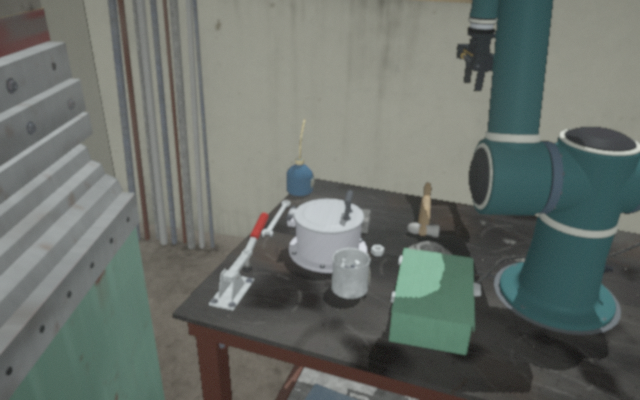

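The scene view shows the pot at about (315,240), with the bar handle's top from (293,206) to (314,211). The side view shows the handle nearly end-on at (348,207), with the tin, vee block and nut around the pot. I'll zoom in on both.

Run:
```python
import cv2,numpy as np
a=cv2.imread("pics/scene1.png")[180:290,260:370];b=cv2.imread("pics/side1.png")[180:290,280:390]
f=lambda x:cv2.resize(x,(400,400)if 0 else (396,396),interpolation=cv2.INTER_CUBIC)
o=np.hstack([f(a),f(b)])
for k in range(0,110,10):
    p=int(k*3.6)
    for x0 in(0,396): cv2.line(o,(x0+p,0),(x0+p,6),(0,0,255),1);cv2.line(o,(x0,p),(x0+6,p),(0,0,255),1)
cv2.imwrite("pics/z1.png",o)
```

```text
(no output)
```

View pics/z1.png

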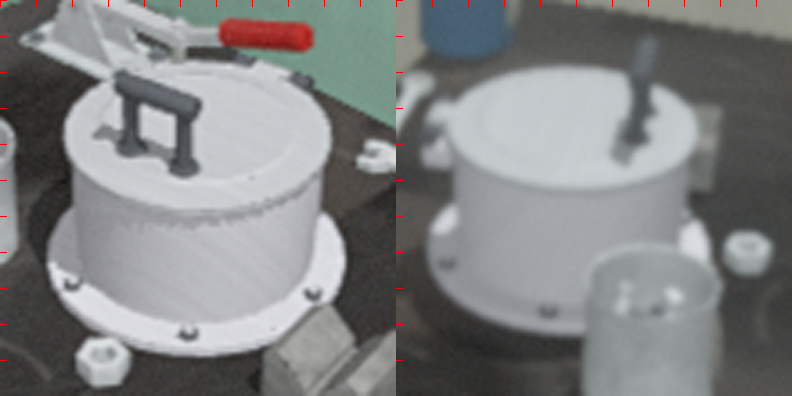

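The zoom gives these pixel positions:

| Feature | Scene | Side |
|---|---|---|
| Bar ends | (293.3,203.1), (314.2,209.2) | – |
| Bar middle | – | about (349,200) |
| Lid-top centre | (315,218) | (329.2,215.3) |

I'll fit the pot's x, y and yaw to these.

```bash
cat > h.py <<'E'
import numpy as np
from workcell import optics
from scipy.optimize import least_squares
def proj(c,X):
    m=optics.camera_model(c);p=m["mtx"]@(m["R"]@X+m["t"]);return p[:2]/p[2]
def W(q,p):
    c,s=np.cos(q[2]),np.sin(q[2]);return np.array([q[0]+c*p[0]-s*p[1],q[1]+s*p[0]+c*p[1],p[2]])
E
python3 - <<'E'
from h import *
obs=[("scene",(-.04,.025,.134),(293.3,203.1)),("scene",(-.04,-.025,.134),(314.2,209.2)),("scene",(.008,0,.094),(315,218)),
("side",(-.04,0,.134),(349,200)),("side",(.008,0,.094),(329.2,215.3))]
f=lambda q:np.concatenate([proj(c,W(q,p))-np.array(u) for c,p,u in obs])
for y0 in(0,-.5,.5,3):
    s=least_squares(f,[.6,0,y0]);print(s.x,s.cost)
s=least_squares(f,[.6,0,0])
print(s.fun.reshape(-1,2).round(1),W(s.x,(-.04,0,.134)),"yaw deg",np.degrees(s.x[2]))
# loose things on the bench
from workcell import r
for n,uv,z in(("nut",(288.5,280),.006),("vee",(352,284),.018),("tin",(246,214),.07)):
    m=optics.camera_model("scene");d=m["R"].T@np.linalg.inv(m["mtx"])@np.array([*uv,1]);o=-m["R"].T@m["t"]
    print(n,(o+d*(z-o[2])/d[2]).round(3))
print("wrist",optics.camera_model("wrist"))
E
```

```text
[ 0.46551587 -0.0429371   0.08874376] 24.153641392957095
[ 0.46551586 -0.04293701  0.08874795] 24.15364138345836
[ 0.46551583 -0.04293682  0.08875619] 24.15364138701808
[ 0.46551585 -0.0429369   0.08875277] 24.153641381955822
[[-1.9  0.7]
 [-0.5  2.2]
 [ 0.4 -4.5]
 [ 1.7 -2.4]
 [-1.8 -2.7]] [ 0.42567328 -0.0464822   0.134     ] yaw deg 5.084642795314507
nut [ 0.363 -0.061  0.006]
vee [ 0.415 -0.172  0.018]
tin [0.414 0.093 0.07 ]
wrist {'mtx': array([[338.10462729,   0.        , 317.26266725],
       [  0.        , 338.10462729, 200.63733727],
       [  0.        ,   0.        ,   1.        ]]), 'T_tool_cam': array([[ 8.53868569e-04, -9.56943774e-01, -2.90272087e-01,
         7.38319346e-02],
       [ 9.99999432e-01,  1.00213787e-03, -3.62148202e-04,
        -1.16919054e-03],
       [ 6.37448119e-04, -2.90271613e-01,  9.56944086e-01,
         2.02655762e-02],
       [ 0.00000000e+00,  0.00000000e+00,  0.00000000e+00,
         1.00000000e+00]])}
```

>>> drive_tool(moves=[0, 0, 5, 0.0155, 0.0375, 0, 0.088, 0, 0, 5, 0.0155, 0.0375, 0, 0.088, 0, 0, 5, 0.0155, 0.0375, 0, 0.088, 0, 0, 5, 0.0155, 0.0375, 0, 0.088, 0, 0, 5, 0.0155, 0.0375, 0, 0.088, 0, 0, 5, 0.0155, 0.0375, 0, 0.088, 0, 0, 5, 0.0155, 0.0375, 0, 0.088, 0, 0, 5, 0.0155, 0.0375, 0, 0.088])

```text
clock: 1.5
position: [0.3022, -0.3496, 0.405]
ee_rot: [0.0, 0.885, 0.465, 0.0]
contact_force: [0.5, -0.7, -0.0]
finger_gap: 0.998
gripper_force: 0.0
```

>>> drive_tool(moves=[0, 0, 5, 0.0155, 0.0375, 0, 0.088, 0, 0, 5, 0.0155, 0.0375, 0, 0.088, 0, 0, 5, 0.0155, 0.0375, 0, 0.088, 0, 0, 5, 0.0155, 0.0375, 0, 0.088, 0, 0, 5, 0.0155, 0.0375, 0, 0.088, 0, 0, 5, 0.0155, 0.0375, 0, 0.088, 0, 0, 5, 0.0155, 0.0375, 0, 0.088, 0, 0, 5, 0.0155, 0.0375, 0, 0.088])

```text
clock: 2.3
position: [0.4262, -0.0494, 0.4052]
ee_rot: [0.001, 0.672, 0.74, 0.0]
contact_force: [0.8, -0.5, 0.9]
finger_gap: 1.0
gripper_force: 0.0
```

>>> drive_tool(moves=[0, 0, 0, 0, 0, 0, 0.088, 0, 0, 0, 0, 0, 0, 0.088, 0, 0, 0, 0, 0, 0, 0.088])

```text
clock: 2.6
position: [0.4257, -0.0517, 0.4047]
ee_rot: [0.0, 0.674, 0.739, -0.0]
contact_force: [-0.8, -0.6, 0.4]
finger_gap: 0.993
gripper_force: 0.0
```

Run:
```python
from h import *
from workcell import r,spotter
import cv2
s=r.read_state();print(s["clock"],s["position"],s["ee_rot"],s["joints"])
im=optics.capture("wrist");cv2.imwrite("pics/w1.png",im)
for l in("lid","handle","nut_2","bolt_tin"):print(l,[(np.round(x["rect"]),round(x["p"],2)) for x in spotter.search_frame("wrist",l)[:2]])
```

```text
2.6 [ 0.42570154 -0.05166663  0.40471809] [ 1.19166317e-04  6.74077120e-01  7.38660922e-01 -2.54068035e-04] [-1.78648987e-01 -2.18798081e-01  2.09689301e+00 -5.84412273e-04
  1.26356636e+00 -2.69839299e-01]
lid [(array([375., 176., 177., 157.]), 0.83)]
handle [(array([374., 174., 181., 164.]), 0.69), (array([261., 171.,  29.,  26.]), 0.61)]
nut_2 [(array([261., 172.,  28.,  27.]), 0.64)]
bolt_tin [(array([300.,  39.,  85.,  72.]), 0.97)]
```

View pics/w1.png

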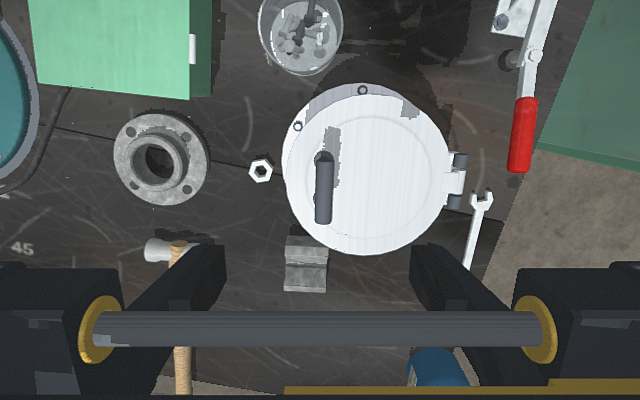

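The wrist view shows the bar from about (324,153) to (323,223), the hinge pins at (460,160) and (457,204), and the nut at (261,171), clear of the pot.

```bash
cat >> h.py <<'E'
from scipy.spatial.transform import Rotation as Ro
def wray(s,uv,z):
    m=optics.camera_model("wrist");w,x,y,zz=s["ee_rot"];R=Ro.from_quat([x,y,zz,w]).as_matrix();T=m["T_tool_cam"]
    o=R@T[:3,3]+s["position"];d=R@T[:3,:3]@np.linalg.inv(m["mtx"])@np.array([*uv,1]);return o+d*(z-o[2])/d[2]
E
python3 - <<'E'
from h import *
from workcell import r
import cv2
s=r.read_state();im=cv2.imread("pics/w1.png")
g=im.max(2);mask=np.zeros_like(g);mask[145:230,312:337]=(g[145:230,312:337]<95)*255
n,lab,st,ce=cv2.connectedComponentsWithStats(mask);k=1+np.argmax(st[1:,4]);print(st[k],ce[k])
p=np.argwhere(lab==k)[:,::-1].astype(np.float32);print(cv2.minAreaRect(p))
a=wray(s,(324.5,154),.138);b=wray(s,(323,223),.138)
print(a,b,(a+b)/2,np.linalg.norm(a-b),"bar yaw",np.degrees(np.arctan2(*(a-b)[[1,0]]))-90)
h1=wray(s,(460,160),.085);h2=wray(s,(457,204),.085);c=wray(s,(368,174),.094)
print(h1,h2,(h1+h2)/2,np.degrees(np.arctan2(*(h1-h2)[[1,0]]))-90,"lidc",c)
R=Ro.from_quat(s["ee_rot"][[1,2,3,0]]).as_matrix();print("tooly ang",np.degrees(np.arctan2(R[1,1],R[0,1])))
E
```

```text
[313 151  21  73 376] [324.8962766  177.57446809]
((323.12530517578125, 186.80714416503906), (19.168729782104492, 71.82568359375), 3.2704880237579346)
[ 0.42630878 -0.01492522  0.138     ] [ 0.43035814 -0.06855518  0.138     ] [ 0.42833346 -0.0417402   0.138     ] 0.05378261822393676 bar yaw 4.3179486696964915
[ 0.54917586 -0.0175347   0.085     ] [ 0.55514953 -0.05832464  0.085     ] [ 0.55216269 -0.03792967  0.085     ] 8.331721160304923 lidc [ 0.46754578 -0.03580642  0.094     ]
tooly ang 5.155663481520683
```

>>> drive_tool(moves=[0, 0, 0, 0.002, 0.008, -0.03, 0.088, 0, 0, 0, 0, 0, -0.03, 0.088, 0, 0, 0, 0, 0, -0.015, 0.088, 0, 0, 0, 0, 0, 0, 0.06, 0, 0, 0, 0, 0, 0, 0.06, 0, 0, 0, 0, 0, 0, 0.06])

```text
clock: 3.45
position: [0.4286, -0.0435, 0.3311]
ee_rot: [0.001, 0.674, 0.739, 0.001]
contact_force: [0.7, 0.4, -0.1]
finger_gap: 0.752
gripper_force: 0.0
```

Run:
```python
from workcell import r,optics
import cv2
s=r.read_state();print(s["clock"],s["position"],s["ee_rot"],s["contact_force"])
im=optics.capture("wrist");cv2.imwrite("pics/w2.png",im)
```

```text
3.45 [ 0.4285997  -0.04351177  0.33109792] [9.96313906e-04 6.73999737e-01 7.38730623e-01 6.54916478e-04] [ 0.69466396  0.43962783 -0.05588009]
```

View pics/w2.png

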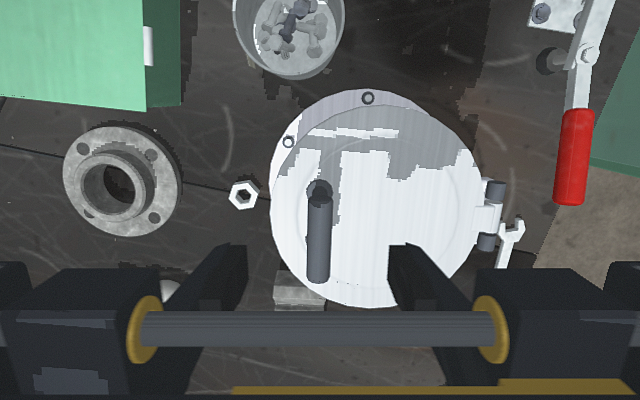

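The bar runs from (320,188) to (318,283). Its column, about 319, lies midway between the fingers at 246 and 389.

Run:
```python
from h import *
from workcell import r
s=r.read_state()
a=wray(s,(320,188),.138);b=wray(s,(318,283),.138);print(a,b,(a+b)/2,np.degrees(np.arctan2(*(a-b)[[1,0]]))-90)
h=(wray(s,(495,190),.085)+wray(s,(487,240),.085))/2;print(h)
```

```text
[ 0.4264657  -0.01304952  0.138     ] [ 0.43068711 -0.06953252  0.138     ] [ 0.42857641 -0.04129102  0.138     ] 4.274202619155901
[ 0.55081006 -0.03583191  0.085     ]
```

>>> drive_tool(moves=[0, 0, 0, 0, 0.001, -0.025, 0.06, 0, 0, 0, 0, 0, -0.025, 0.06, 0, 0, 0, 0, 0, 0, 0.06, 0, 0, 0, 0, 0, 0, 0.04])

```text
clock: 3.9
position: [0.4282, -0.0422, 0.2805]
ee_rot: [0.0, 0.674, 0.739, 0.0]
contact_force: [0.2, -0.5, 0.4]
finger_gap: 0.613
gripper_force: 0.0
```

>>> drive_tool(moves=[0, 0, 0, 0, 0, 0, 0.025, 0, 0, 0, 0, 0, 0, 0.018, 0, 0, 0, 0, 0, 0, 0.018])

```text
clock: 4.2
position: [0.4285, -0.0422, 0.2809]
ee_rot: [0.001, 0.674, 0.739, 0.001]
contact_force: [0.3, 0.5, -0.0]
finger_gap: 0.341
gripper_force: 0.0
```

>>> drive_tool(moves=[0, 0, 0, 0, 0, 0, 0.01, 0, 0, 0, 0, 0, 0, 0.01, 0, 0, 0, 0, 0, 0, 0.01])

```text
clock: 4.5
position: [0.4291, -0.0421, 0.2803]
ee_rot: [0.002, 0.674, 0.739, 0.002]
contact_force: [4.5, 0.5, -2.6]
finger_gap: 0.141
gripper_force: 29.6
```

The bar is gripped at 30 N per finger with the lid still shut. Next I'll pull slowly along the hinge arc.

>>> drive_tool(moves=[0, 0, 0, 0.0005, 0, 0.001, 0.01, 0, 0, 0, 0.0005, 0, 0.001, 0.01, 0, 0, 0, 0.0005, 0, 0.001, 0.01, 0, 0, 0, 0.0005, 0, 0.001, 0.01, 0, 0, 0, 0, 0, 0, 0.01])

```text
clock: 5.0
position: [0.43, -0.042, 0.2815]
ee_rot: [0.0, 0.674, 0.739, 0.0]
contact_force: [9.3, -0.8, -18.2]
finger_gap: 0.144
gripper_force: 31.1
```

>>> drive_tool(moves=[0, 0, 0, 0.0005, 0, 0.001, 0.01, 0, 0, 0, 0.0005, 0, 0.001, 0.01, 0, 0, 0, 0.0005, 0, 0.001, 0.01, 0, 0, 0, 0.0005, 0, 0.001, 0.01, 0, 0, 0, 0, 0, 0, 0.01])

```text
clock: 5.5
position: [0.4317, -0.042, 0.2849]
ee_rot: [-0.0, 0.674, 0.739, 0.0]
contact_force: [7.8, 0.9, -10.3]
finger_gap: 0.141
gripper_force: 30.5
```

>>> drive_tool(moves=[0, 0, 0, 0.0007, 0, 0.001, 0.01, 0, 0, 0, 0.0007, 0, 0.001, 0.01, 0, 0, 0, 0.0007, 0, 0.001, 0.01, 0, 0, 0, 0.0007, 0, 0.001, 0.01, 0, 0, 0, 0, 0, 0, 0.01])

```text
clock: 6.0
position: [0.4348, -0.0418, 0.2911]
ee_rot: [-0.0, 0.674, 0.739, 0.0]
contact_force: [5.7, 2.5, -8.5]
finger_gap: 0.143
gripper_force: 30.4
```

>>> drive_tool(moves=[0, 0, 0, 0.0007, 0, 0.001, 0.01, 0, 0, 0, 0.0007, 0, 0.001, 0.01, 0, 0, 0, 0.0005, 0, 0.001, 0.01, 0, 0, 0, 0.0005, 0, 0.001, 0.01, 0, 0, 0, 0, 0, 0, 0.01])

```text
clock: 6.5
position: [0.4372, -0.0418, 0.2953]
ee_rot: [-0.0, 0.674, 0.739, 0.0]
contact_force: [4.1, 2.9, -7.8]
finger_gap: 0.139
gripper_force: 30.3
```

>>> drive_tool(moves=[0, 0, 0, 0, 0, 0, 0.01, 0, 0, 0, 0, 0, 0, 0.01, 0, 0, 0, 0, 0, 0, 0.01, 0, 0, 0, 0, 0, 0, 0.01, 0, 0, 0, 0, 0, 0, 0.01, 0, 0, 0, 0, 0, 0, 0.01, 0, 0, 0, 0, 0, 0, 0.01, 0, 0, 0, 0, 0, 0, 0.01])

```text
clock: 7.3
position: [0.4372, -0.0418, 0.2953]
ee_rot: [-0.0, 0.674, 0.739, 0.0]
contact_force: [4.6, 2.9, -8.4]
finger_gap: 0.141
gripper_force: 30.3
```

Run:
```python
from workcell import r,optics
import cv2,numpy as np
s=r.read_state();print(s["clock"],s["position"],s["contact_force"],s["gripper_force"],s["finger_gap"])
f=lambda c,y,x:cv2.resize(optics.capture(c)[y:y+110,x:x+110],(396,396),interpolation=cv2.INTER_CUBIC)
cv2.imwrite("pics/z2.png",np.hstack([f("scene",180,260),f("side",180,280)]))
```

```text
7.3 [ 0.43715586 -0.04175884  0.29526763] [ 4.56074151  2.87764817 -8.42815146] 30.27166888816282 0.14116842615110148
```

View pics/z2.png

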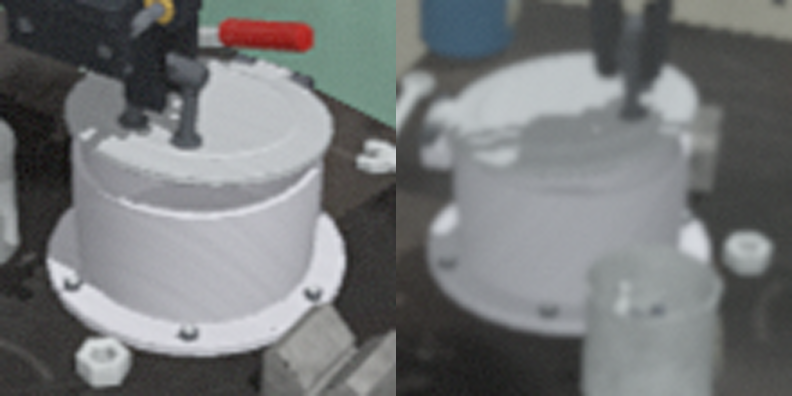

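The lid stands open in the scene view: the post base rose from zoom row 168 to 142, about 15 mm at the handle. The fingers are still round the bar, and the nut, vee block and tin haven't moved. Handing in.

```bash
python3 -c "
from workcell import r
print(r.finish_job())"
```

```text
the job is handed in; nothing more can be done
None
```

I handed the job in with the gripper still holding the lid by its handle, about 2 cm open at the front edge and at 30 N per finger; the tin, vee block and nut look unmoved in the last pictures, but the call returned no verdict.

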